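Clear and restart the green-key fry timer

ROBOT

A 7-joint arm with a two-finger parallel gripper is mounted at the origin on a cart in front of the work surface, level with it; the furniture and walls round the work are solid. World frame = base frame: x ahead of the robot, y to its left, z up, the work surface at z = 0. Lengths are in m, angles in rad, forces in N, time in s.
With the tool pointing down it reaches from about 0.425 to 1.025 m from the base axis. Payload 9.4 kg.
Tool frame: the origin (TCP) lies at the very end of the fingers, on their centre line; the grasp point (between the pads) lies 19 mm behind it; z points along the fingers, y is the direction in which the jaws open and shut (so a half turn about z gives the same grasp; the last joint's range is limited). The gripper opens to 93 mm and grips with 3 to 60 N. Pads are 15 mm wide; open, the fingers measure 128 mm over their backs; the gripper's body (75 mm by 188 mm) begins 65 mm behind the grasp point.
Start: joints at [-1.275, 0.599, -0.003, 1.599, 0.002, 0.943, -0.08], TCP at [0.264, 0.675, 0.219] pointing down, gripper open.
Joint ranges: [-2.57, 2.57], [-0.35, 1.97], [-1.29, 1.29], [0.11, 2.56], [-1.05, 4.19], [0.11, 1.86], [-2.63, 2.63]. Speed limits (rad/s): [2.22, 2.22, 3.01, 3.01, 3.14, 3.14, 3.14].

INTERFACE

Orientations are given as a unit quaternion [x, y, z, w].
In Python, from rig import env gives the robot as it stands. Calls block until the motion is done:
- env.goto(position, orientation): joint-space move of the TCP to a pose.
- env.move_straight(position, orientation=None, v=0.15): straight line of the TCP; orientation=None keeps the orientation; v is the mean speed in m/s.
- env.set_joints(angles): joint-space move.
- env.move_gripper(opening, grip_force=None): finger opening in m; grip_force is the grip in N (None keeps the last); returns when the fingers have stopped.
- env.hold(seconds).
- env.ik(position, orientation): joint angles nearest the present ones, or None.
- env.capture(name): name is "scene" or "top"; returns (picture, depth): 400x640x3 uint8, red, green, blue; 400x640 float32, m along the optical axis (not along the pixel's ray), 0 where there is no reading.
- env.calibration(name): a dict with "vfov" (degrees; the focal length in pixels is half the picture's height over the tangent of half this angle, whatever the lens; pixels are square), "cx", "cy" (the principal point, pixels), "k1" (the pictures are not rectified: a ray, as slopes to the right and down, at radius r is drawn at 1 + k1 r^2 times it, then the intrinsics apply), "rvec" (rotation vector, rad) and "tvec" (3), from world to camera coordinates, as OpenCV has them. Camera axes: x right, y down, z forward; pixel columns grow to the right and rows downward; lengths in m; the calibration is good to about 2 mm. A picture is of the moment at which its call begins. calibration takes no time and is no camera call.
A pose or a line that the arm cannot do raises env.PlanningError and nothing moves.
- env.sign_off(): hands the job in, once; it reports no verdict.
Trained networks look in the newest picture that a camera, given by its name, has taken for a name from the list of things; names that differ only in an ending like _2 or _b are one class to them, and where a whole thing is asked for, a point or a joint stands for the part that bears it (a point fixed in the world has none). Each returns a list of dicts, best first, with "conf" (0 to 1); they miss things now and then, are a little off and sometimes report something else, mostly with a low value. They report only what shows in the picture. A call takes as long as a camera call.
- env.trace(camera, name): "region" (400x640 bool, what is visible of it) and "extent" ([left, top, right, bottom] in pixels, round what is visible of it).
Readings, each from a call of its own:
- env.current_time_s(): time.
- env.current_joint_positions(): joint angles.
- env.current_joint_vel(): joint speeds.
- env.current_effort(): joint torques, N m.
- env.current_position(): TCP position.
- env.current_eef_rot(): TCP orientation.
- env.current_contact_force(): force on the tool from outside, world axes, zero at the start.
- env.current_moment(): the same for the moment, N m.
- env.current_opening(): finger opening in m.
Only numpy, scipy, OpenCV 4.12 (cv2) and the standard library are available. Lean on these libraries where they do the work, as an engineer would, in place of code of your own. Each camera call takes 0.05 s, during which the arm holds its last target. There are 200 camera calls.

TASK

A fresh batch of fish has gone into the fryer: on the timer with the green key, press the key down lightly with the fingertips and hold it down for two seconds to clear the old time, let it come fully up, then press it down again to start the new time, and withdraw. Never pick the timer up or push it about, and do not touch the other two timers or disturb the other things on the worktop.

Things in the scene. Friction and masses are not known exactly. Their poses are not given: they have to be found in the camera images.
- green_timer: loose battery fry timer, white case 110 x 78 x 38 mm on rubber feet, about 0.4 kg, with a blank black display and one big round green key on top, and a green band on its front face; origin at the centre of its underside, x axis from the display end towards the key end (away from the robot when unturned), z up; the key's axis is 20 mm along +x from the origin
- green_key_top (a point): centre of the top face of that timer's green key (disc 38 mm across, its top 55 mm above the worktop when up, 14 mm above the low grey collar round it); the point moves with the key
- green_key (a joint): travel of the green key in m: 0 up, 0.010 fully down against a hard stop; a spring pushes it back up (2 N at the start of travel, 5 N at 0.0045, 9 N fully down). It registers as pressed from 0.0035
- yellow_timer: loose battery fry timer, white case 110 x 78 x 38 mm on rubber feet, about 0.4 kg, with a blank black display and one big round yellow key on top, and a yellow band on its front face; origin at the centre of its underside, x axis from the display end towards the key end (away from the robot when unturned), z up; the key's axis is 20 mm along +x from the origin
- yellow_key_top (a point): centre of the top face of that timer's yellow key (disc 38 mm across, its top 55 mm above the worktop when up, 14 mm above the low grey collar round it); the point moves with the key
- yellow_key (a joint): travel of the yellow key in m: 0 up, 0.010 fully down against a hard stop; a spring pushes it back up (2 N at the start of travel, 5 N at 0.0045, 9 N fully down). It registers as pressed from 0.0035
- blue_timer: loose battery fry timer, white case 110 x 78 x 38 mm on rubber feet, about 0.4 kg, with a blank black display and one big round blue key on top, and a blue band on its front face; origin at the centre of its underside, x axis from the display end towards the key end (away from the robot when unturned), z up; the key's axis is 20 mm along +x from the origin
- blue_key_top (a point): centre of the top face of that timer's blue key (disc 38 mm across, its top 55 mm above the worktop when up, 14 mm above the low grey collar round it); the point moves with the key
- blue_key (a joint): travel of the blue key in m: 0 up, 0.010 fully down against a hard stop; a spring pushes it back up (2 N at the start of travel, 5 N at 0.0045, 9 N fully down). It registers as pressed from 0.0035
- green_tub: bystander, loose: lidded dip tub with a green body, 66 x 73 x 37 mm; origin at the centre of its underside, z up
- yellow_tub: bystander, loose: lidded dip tub with a yellow body, 66 x 73 x 37 mm; origin at the centre of its underside, z up
- steel_pot: bystander, loose: small open steel pot, 67 mm across, 52 mm high; origin at the centre of its underside, z up
- salt_shaker: bystander, loose: white metal salt shaker, 68 mm across, 115 mm high; origin at the centre of its underside, z up
- food_tin: bystander, loose: small food tin with a green wrapper, 57 mm across, 72 mm high; origin at the centre of its underside, z up

How it is judged:
By the outcome, as a careful person would: the job done as asked, in the order asked, and still so for the second after the job is handed in, with the robot touching nothing.
It also fails if it takes over 42 s, if anything falls off the work surface, if the arm or the gripper's body presses on something with over 40 N, if the wrist force passes 120 N, or if a joint passes its speed limit or range.

## Working session

There is one attempt and no reset: what is moved stays moved. The work goes in short steps, each a Python script; the robot and the scene stay as the last script left them, time stands still between calls to the robot, and variables do not carry over. Pictures are saved under pics/ and viewed, about 8 in all and at most 12, crops included, and the job is handed in when it is done.

```bash
ls; mkdir -p pics; python3 - <<'E'
from rig import env
import cv2,numpy as np
for n in("scene","top"):
    p,d=env.capture(n); cv2.imwrite(f"pics/{n}0.png",p[:,:,::-1]); print(n,env.calibration(n))
    np.savez(f"{n}0.npz",p=p,d=d)
print(env.current_time_s(),env.current_eef_rot(),env.current_position(),env.current_opening())
E
```

```text
pics
scene {'vfov': 45.79640426003429, 'cx': 317.0210899939866, 'cy': 198.83481032497866, 'k1': -0.05288755799258188, 'rvec': array([ 1.95563508, -0.78664979,  0.48448587]), 'tvec': array([-0.48198264,  0.20693783,  1.06552314])}
top {'vfov': 49.68279540550197, 'cx': 318.8623628965254, 'cy': 199.69645353983714, 'k1': 0.02784592897889137, 'rvec': array([ 2.23590301, -2.18967294,  0.05695268]), 'tvec': array([-0.10909324,  0.573308  ,  1.1762329 ])}
0.1 [ 1.85288308e-01  9.82683984e-01 -6.55247027e-04 -4.62684343e-05] [0.2639493  0.67481184 0.21786715] 0.09298710771396168
```

View pics/scene0.png

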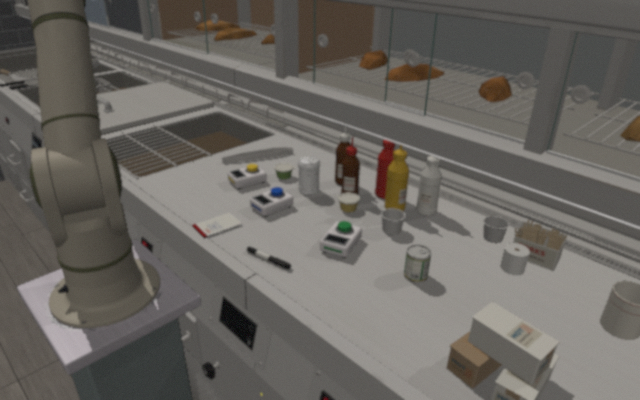

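View pics/top0.png

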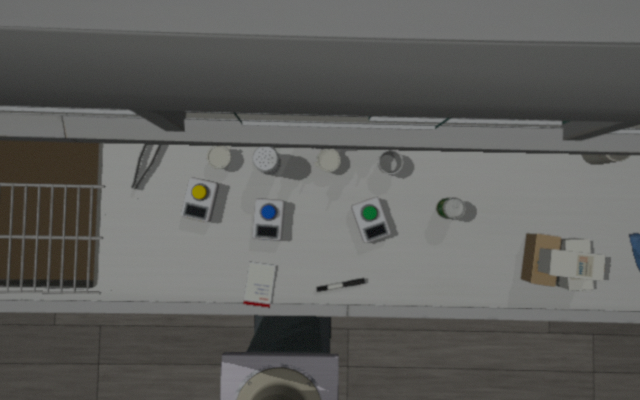

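The scene view shows the green timer at about (342,238), with the blue at (272,200), the yellow at (247,176) and the tin at (418,263). In the top view the green key is at (370,213), the pot at (391,161) and the tin at (452,208). Next I'll locate the key.

```bash
cat > h.py <<'E'
from rig import env
import cv2,numpy as np
def cam(n):
    c=env.calibration(n); f=200/np.tan(np.radians(c["vfov"]/2))
    K=np.array([[f,0,c["cx"]],[0,f,c["cy"]],[0,0,1]]); D=np.array([c["k1"],0,0,0.])
    return K,D,cv2.Rodrigues(c["rvec"])[0],c["tvec"]
def ray(n,uv):
    K,D,R,t=cam(n); q=cv2.undistortPoints(np.float64(uv).reshape(-1,1,2),K,D).reshape(-1,2)
    return -R.T@t,np.c_[q,np.ones(len(q))]@R,   # origin, dirs (depth 1)
def atz(n,uv,z):
    o,d=ray(n,uv); return o+d*((z-o[2])/d[:,2])[:,None]
def pts(n,mask,depth):
    v,u=np.nonzero(mask&(depth>0)); o,d=ray(n,np.c_[u,v]); return o+d*depth[v,u][:,None]
def colour(p,lo,hi,s=110):
    h=cv2.cvtColor(p,cv2.COLOR_RGB2HSV); return (h[...,0]>lo)&(h[...,0]<hi)&(h[...,1]>s)
E
python3 - <<'E'
from h import *
for n in("top","scene"):
    z=np.load(n+"0.npz"); p,d=z["p"],z["d"]
    r=env.trace(n,"green_timer"); print(n,[(x["conf"],x["extent"]) for x in r][:3])
    reg=cv2.dilate(r[0]["region"].astype(np.uint8),np.ones((5,5)))>0
    g=reg&colour(p,50,85,120); P=pts(n,g,d); top=P[:,2]>.048
    print("green",g.sum(),top.sum(),P[top].mean(0),np.median(P[:,2]))
    v,u=np.nonzero(g); print("centroid at z .055",atz(n,[[u.mean(),v.mean()]],.055), "extent",u.min(),u.max(),v.min(),v.max())
    Q=pts(n,r[0]["region"],d); C=Q[(Q[:,2]>.03)&(Q[:,2]<.06)]; rect=cv2.minAreaRect(C[:,:2].astype(np.float32)); print("case rect",rect)
    for k in("steel_pot","food_tin","blue_timer"):
        r=env.trace(n,k)
        if r:
            Q=pts(n,r[0]["region"],d); Q=Q[Q[:,2]>.01]; print(k,r[0]["conf"],Q.min(0).round(3),Q.max(0).round(3))
    if n=="top":
        reg=cv2.resize(p[170:260,320:420],(800,720),interpolation=cv2.INTER_CUBIC); cv2.imwrite("pics/crop.png",reg[:600,:,::-1])
E
```

```text
top [(0.59, [350.7, 197.2, 388.0, 246.3])]
green 148 146 [ 0.54288208 -0.23098645  0.05353959] 0.05365870891824054
centroid at z .055 [[ 0.54273203 -0.23093746  0.055     ]] extent 363 376 206 219
case rect ((0.5247740149497986, -0.23701639473438263), (0.10963405668735504, 0.07807030528783798), 20.005531311035156)
steel_pot 0.71 [ 0.649 -0.316  0.011] [ 0.711 -0.244  0.274]
blue_timer 0.91 [ 0.463 -0.001  0.011] [0.576 0.081 0.061]
scene [(0.9, [318.9, 220.8, 362.7, 260.2])]
green 80 66 [ 0.53684292 -0.23949177  0.05327536] 0.05315265087719734
centroid at z .055 [[ 0.53238848 -0.2434787   0.055     ]] extent 339 349 222 230
case rect ((0.5224438309669495, -0.24268920719623566), (0.10957557708024979, 0.07482792437076569), 19.670188903808594)
steel_pot 0.71 [ 0.646 -0.318  0.01 ] [ 0.715 -0.253  0.054]
food_tin 0.89 [ 0.529 -0.482  0.01 ] [ 0.592 -0.424  0.073]
blue_timer 0.92 [ 0.46  -0.009  0.01 ] [0.575 0.077 0.056]
```

View pics/crop.png

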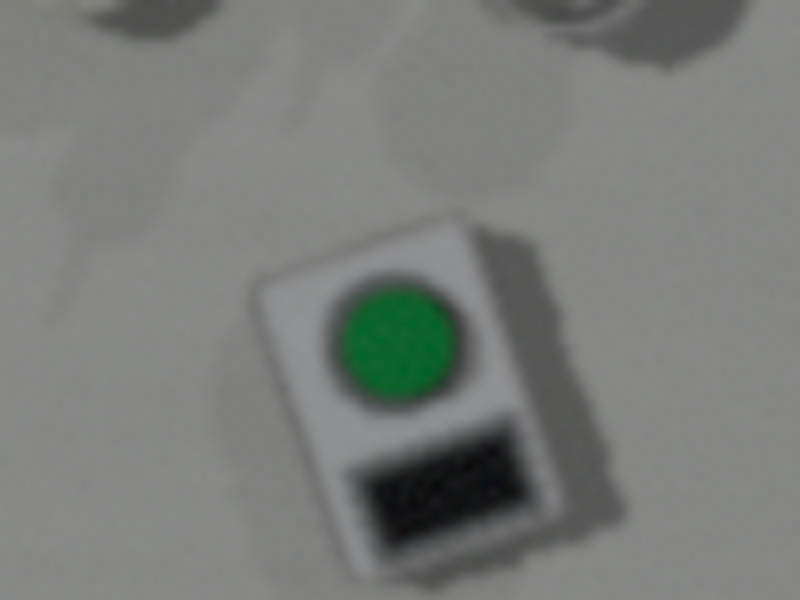

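Both cameras agree on the key's position to about 5 mm, roughly (0.542, -0.233). I'll retract inwards, swing over with the fingers closed, and check from above.

```bash
python3 - <<'E'
from h import *
Q=[0,1,0,0]
env.move_gripper(0.0,10)
env.move_straight([.19,.49,.28],v=.25)
env.goto([.542,-.2335,.28],Q)
env.move_straight([.542,-.2335,.085],v=.15)
env.hold(.2)
print(env.current_time_s(),env.current_position(),env.current_eef_rot(),env.current_contact_force(),env.current_opening())
p,d=env.capture("scene");cv2.imwrite("pics/s1.png",cv2.resize(p[160:280,262:422],(800,600),interpolation=cv2.INTER_CUBIC)[:,:,::-1])
E
```

```text
7.4167 [ 0.54228958 -0.23351339  0.08553899] [-9.05035011e-05  9.99999890e-01 -9.92908902e-05  4.49879219e-04] [-0.6750392  -0.07338702  0.40752537] 0.0006840766334191571
```

View pics/s1.png

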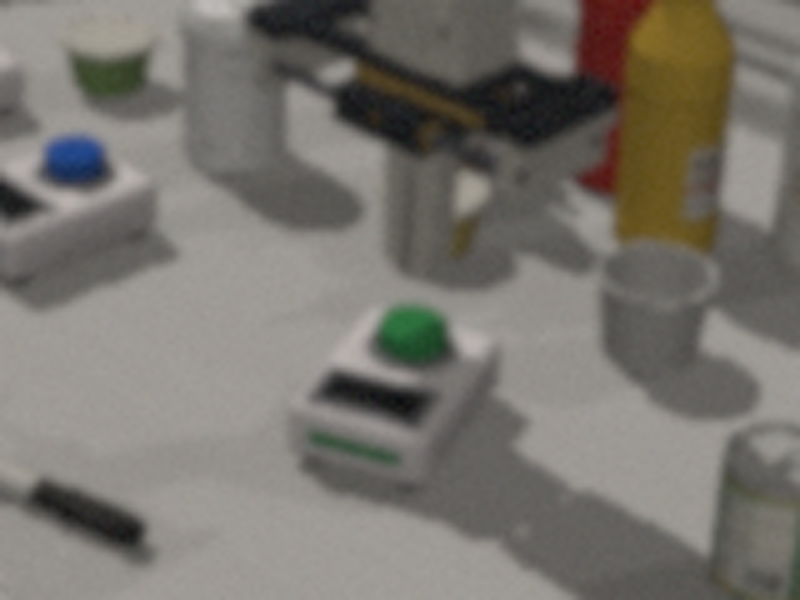

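The closed fingertips (crop about (425,268)) are above the green key, whose top is at about (413,318), and they're clear of everything. I'll check the projected offset numerically.

```bash
python3 - <<'E'
from h import *
K,D,R,t=cam("scene")
for P in([.5423,-.2335,.0855],[.5423,-.2335,.055]):
    u=cv2.projectPoints(np.float64([P]),cv2.Rodrigues(R)[0],t,K,D)[0].ravel(); print(((u-[262,160])*5).round(1))
print(atz("scene",[[262+413/5-.4,160+318/5-.4]],.055))
p,d=env.capture("top")
E
```

```text
[412.3 266.4]
[409.9 317.1]
[[ 0.54354051 -0.2331401   0.055     ]]
```

```bash
python3 - <<'E'
from h import *
X,Y=.543,-.2333
def F(): return env.current_contact_force()
def Z(): return env.current_position()[2]
env.move_straight([X,Y,.062],v=.08); env.hold(.2)
f0=F(); z=.062; print("bias",f0.round(2),Z())
def probe(z):
    env.move_straight([X,Y,z],v=.03); env.hold(.05)
    f=F()-f0; return f,Z()
zc=None
while z>.0485:
    z-=.001; f,za=probe(z); print(round(z,4),round(za,4),f.round(2))
    if f[2]>1.2: zc=za;break
print("contact",zc,env.current_time_s())
E
```

```text
bias [-0.19 -0.26  0.46] 0.06219073238817943
0.061 0.0611 [ 0.25  1.6  -1.  ]
0.06 0.06 [-0.66 -0.   -0.7 ]
0.059 0.059 [-0.16  0.24 -0.09]
0.058 0.058 [ 0.48  0.52 -0.58]
0.057 0.057 [-1.08  0.64 -0.62]
0.056 0.0559 [ 0.42  0.81 -0.19]
0.055 0.0551 [0.41 0.33 1.42]
contact 0.05510259028982928 10.2583
```

```bash
python3 - <<'E'
from h import *
X,Y=.543,-.2333
def st(m):
    fs=[]
    for _ in range(5): fs.append(env.current_contact_force())
    print(m,round(env.current_time_s(),2),env.current_position().round(4),np.mean(fs,0).round(2))
env.move_straight([X,Y,.0485],v=.04); st("down1")
env.hold(1.1); st("mid"); env.hold(1.1); st("end1")
env.move_straight([X,Y,.064],v=.04); env.hold(.4); st("up")
p,d=env.capture("scene");cv2.imwrite("pics/s2.png",cv2.resize(p[160:280,262:422],(800,600),interpolation=cv2.INTER_CUBIC)[:,:,::-1])
E
```

```text
down1 10.57 [ 0.5432 -0.2334  0.0484] [0.63 0.55 6.88]
mid 11.67 [ 0.5432 -0.2334  0.0486] [-0.19  0.3   6.12]
end1 12.77 [ 0.5432 -0.2334  0.0486] [0.4  0.43 6.85]
up 13.71 [ 0.5429 -0.2333  0.0639] [-0.69 -0.3  -0.17]
```

View pics/s2.png

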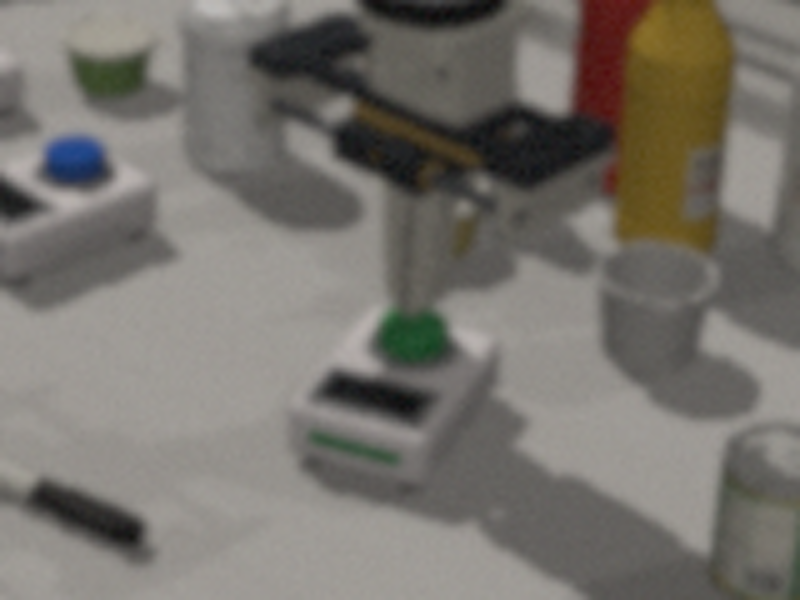

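The key is up (crop about (413,335)) and the timer hasn't moved. The fingertips are clear above the key, and the wrist reads no contact. The first press stayed down for over 2.2 s at 6–7 N. Now the second press.

```bash
python3 - <<'E'
from h import *
X,Y=.543,-.2333
def st(m):
    fs=[env.current_contact_force() for _ in range(5)]
    print(m,round(env.current_time_s(),2),env.current_position().round(4),np.mean(fs,0).round(2))
env.move_straight([X,Y,.0485],v=.04); env.hold(.3); st("down2")
env.move_straight([X,Y,.07],v=.06); env.move_straight([X,Y,.26],v=.15); env.hold(.5); st("away")
p,d=env.capture("scene");cv2.imwrite("pics/s3.png",cv2.resize(p[160:280,262:422],(800,600),interpolation=cv2.INTER_CUBIC)[:,:,::-1])
z=np.load("scene0.npz")["p"]; print("diff px", (np.abs(p[225:270,310:370].astype(int)-z[225:270,310:370]).max(2)>50).sum())
E
```

```text
down2 14.6 [ 0.5434 -0.2334  0.0486] [ 0.45 -0.45  6.19]
away 17.02 [ 0.543  -0.2333  0.2599] [ 0.65  0.6  -0.03]
diff px 0
```

View pics/s3.png

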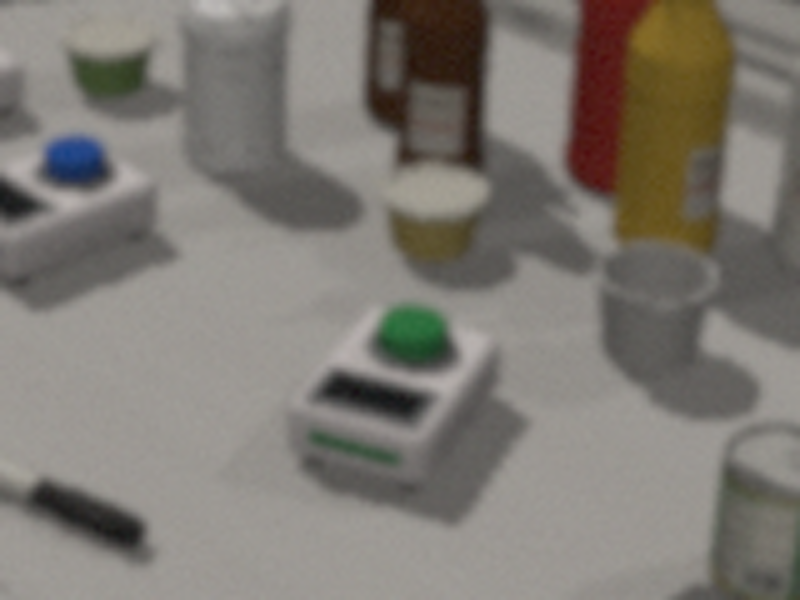

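The green key is up at crop (413,330). The timer and its neighbours stand where they were, and the arm is out of the way.

```bash
python3 -c "
from rig import env
print(env.sign_off())"
```

```text
the job is handed in; nothing more can be done
None
```

I pressed the green timer's key twice as asked, withdrew, and handed the job in at about 17 s of the 42 s allowed.

- **First press:** I held the key about 6.5 mm down for at least 2.2 s, at 6–7 N, with closed fingertips. I then lifted clear, and the picture and the wrist force both showed the key fully up.
- **Second press:** I pressed to the same depth for about 0.3 s at about 6 N, then withdrew to 0.26 m above the worktop.
- **Last checks:** The wrist force was about zero. The area around the green timer matched the first picture, with no changed pixels, so it did not move. Nothing else in the final picture appeared to have moved; it did not cover the yellow timer, and the blue timer was only partly in view.
- **Disagreement:** The first estimates of the key's position from the two cameras differed by about 5 mm. A close-up check settled it to within 1–2 mm before I pressed.
- **Not confirmed:** The display is blank, so I judged both presses from depth and force, not from any reading on the timer.

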